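# Free a jammed battery pack from its charging dock

### The arm

A 6-joint arm with a two-finger parallel gripper is mounted at the origin on a cart in front of the work surface, level with it; the furniture and walls round the work are solid. World frame = base frame: x ahead of the robot, y to its left, z up, the work surface at z = 0. Lengths are in m, angles in rad, forces in N, time in s.
With the tool pointing down it reaches from about 0.375 to 0.9 m from the base axis. Payload 3.1 kg.
Tool frame: the origin (TCP) lies on the front face of the gripper's body, between the roots of the fingers; the fingertips stand 70 mm ahead of it and the grasp point (between the pads) lies 51 mm ahead of it; z points along the fingers, y is the line along which they close (so a half turn about z gives the same grasp; the last joint's range is limited). The gripper opens to 87 mm and grips with 3 to 60 N. Pads are 19 mm wide; open, the fingers measure 117 mm over their backs; the gripper's body (75 mm by 190 mm) begins 51 mm behind the grasp point.
Start: joints at [1.163, 0.527, 1.433, -0, 1.181, -0.178], TCP at [0.142, 0.609, 0.292] pointing down, gripper open.
Joint ranges: [-3.08, 3.08], [-0.75, 2.2], [0.22, 2.44], [-1.43, 4.57], [0, 2.65], [-2.85, 2.85]. Speed limits (rad/s): [2.79, 2.79, 3.14, 3.14, 3.14, 3.14].

### API

Orientations are given as a unit quaternion [x, y, z, w].
In Python, from rig import robot, cams, ticket gives the robot as it stands. The module is installed in compiled form; this text tells all that it offers.
- The arm moves only by the shell command python3 -m crank 'ROWS' [FORCE]. ROWS is JSON, a list of rows, each a list of 7 numbers: the shift along the tool's x, y, z in cm, then the turn, a rotation vector about the tool's x, y, z in rad, then the closure, from 0 (fully open) to 1 (shut). A call has 1 to 5 rows; each row shifts and turns the commanded pose from where the row before left it, along the tool's axes as they then stand; what a row does not reach is not made up. A row lasts 1/8 s, in which the tool goes at most 62.5 mm and 10.7 degrees, less where a joint would pass 70% of its speed; a pose out of reach is approached as far as the arm can. A call is refused whole if a number of a shift passes 6.25 or a number of a turn 0.188, either way. A call with a gripper value outside its range is refused whole. The fingers move at their own pace and stop on an object; FORCE is the grip in N (left out, the last holds). Time passes only in rows, so rows that do not move let the fingers close. It gives the time, the measured TCP pose, the force, the opening and the grip force at its end, in the units of the state.
- robot.get_obs(): the state, without advancing time (a new reading comes with each control period).
- cams.camera(name): name is "scene" or "top" or "wrist"; returns the picture (384x512x3 uint8, red, green, blue); there is no depth.
- cams.camera_info(name): a dict with "intrinsics" (3x3 intrinsics, pixels), "pose" (4x4, takes a point from camera to world coordinates). Camera axes: x right, y down, z forward; pixel columns grow to the right and rows downward; lengths in m; the calibration is good to about 2 mm. The wrist camera is an equidistant fisheye: a pixel r from the principal point sees the ray r / f radians off the axis. A picture is of the moment at which its call begins: read the wrist's pose just before it. camera_info takes no time and is no camera call; for the wrist camera it gives the pose at the moment of the call.
- ticket.hand_in(): hands the job in; it is judged then, once.
The state is a dict: "time": time; "q": joint angles; "joint_velocities": joint speeds; "joint_torque": joint torques, N m; "position": TCP position; "tool_rot": TCP orientation; "ft_force": force on the tool from outside, world axes, zero at the start; "moment": the same for the moment, N m; "grip_width": finger opening in m; "grip_force": force on a finger pad.
Only numpy, scipy, OpenCV 4.12 (cv2) and the standard library are available. Lean on these libraries where they do the work, as an engineer would, in place of code of your own. Each camera call takes 0.05 s, during which the arm holds its last target. There are 200 camera calls.

### The job

The orange battery pack is jammed in the charging dock by two stiff yellow clips, so a straight pull will not free it. Rock the pack fully to one side and then to the other, as far as it goes, until both clips are pushed well back, then lift it straight up out of the dock and stand it upright in the empty bay of the blue tray. Do not tip the pack over and leave the solder spool and the clip camera where they are.

Things in the scene. Friction and masses are not known exactly. Their poses are not given: they have to be found in the camera images.
- pack: Battery pack, 0.15-0.3 kg, upright in the dock, axes as the dock's. Origin: centre of its underside, z up the pack. 30 mm thick (x). Width (y): black flat foot 20 mm (z 0-21), black body 38 mm (z 20-44, square shoulders on top), orange neck 24 mm (z 44-150). Only the neck stands out of the dock. Low centre of mass; stands by itself on its 30 x 20 mm foot.
- pack_top (a point): Centre of the pack's top face, 150 mm above its underside.
- dock: Grey charging dock fixed to the worktop, 70 x 112 mm, 71 mm high. Origin: centre of its underside, z up. A deep well with its floor at z = 6 mm holds the pack: snug across x (33 mm), so the pack rocks only along the dock's y, about its foot, which stays in a 24 mm wide, 10 mm deep pocket.
- clip_left (a joint): How far the clip on the dock's +y side is pushed back, m: at most 0.001 at the start, 0.010 fully back. Friction slide (18 N), no spring: it stays where left. Leaning the pack to +y pushes it; about 10 degrees (pack top 27 mm aside) pushes it fully back, 8 to 12 N sideways at 0.12 m height. It frees the upright pack's shoulder above about 0.0065.
- clip_right (a joint): The same for the clip on the dock's -y side; it moves towards the dock's -y.
- tray: Blue two-bay tray fixed to the worktop, 150 (x) x 180 (y) x 26 mm high, walls and the one divider (along y, at x = 0) 5 mm thick. Origin: centre of its underside. The +x bay holds a dark battery; the -x bay is empty. May lie at any yaw.
- empty_bay (a point): Centre of the empty bay's floor, 5 mm above the worktop (tray frame x = -36 mm, y = 0). The bay is 67.5 mm wide along the tray's x and 170 mm long along its y.
- solder_spool: Bystander: loose spool of solder, about 51 x 85 x 36 mm, origin at its underside.
- clip_camera: Bystander: loose small black camera, about 50 x 50 x 60 mm, origin at its underside.
- dock_window (a point): Centre of the window in the dock's top face, z = 71 mm, 33 mm (x) by 54 mm (y). In it two yellow clips (dock z 55.5-65.5 mm) touch the neck from +y and -y and hook over the shoulders, so pulling up cannot open them. With both pushed back the pack is loose, may lean on either clip, and comes out when held upright in the middle and lifted vertically.
There are look-alikes about, which are no part of the job. What is shaped like the pack but red or turquoise is not meant. There is more than one size of the tray; the one meant has the size given above.

How it is judged:
By the outcome, as a careful person would: the job done as asked, in the order asked, and still so for the second after the job is handed in, with the robot touching nothing.
It also fails if it takes over 48 s, if anything falls off the work surface, if the arm or the gripper's body presses on something with over 40 N, if the wrist force passes 120 N, or if a joint passes its speed limit or range.

## Working session

There is one attempt and no reset: what is moved stays moved. The work goes in short steps, Python scripts to look and compute and a shell command to move; the robot and the scene stay as the last step left them, time stands still between calls to the robot, and variables do not carry over. Pictures are saved under pics/ and viewed, at most 10 in all, crops included, and the job is handed in when it is done.

```bash
mkdir -p pics
python3 - <<'E'
from rig import robot,cams
import cv2,numpy as np
np.set_printoptions(precision=4,suppress=True)
o=robot.get_obs();print(o)
for n in["scene","top"]:
    im=cams.camera(n);cv2.imwrite(f"pics/{n}0.png",im[...,::-1]);i=cams.camera_info(n);print(n,i)
E
```

```text
{'time': 0.0, 'q': array([ 1.1625,  0.5285,  1.4339, -0.    ,  1.1814, -0.1785]), 'joint_velocities': array([-0.0006, -0.0003, -0.0003,  0.0003,  0.0013,  0.0013]), 'joint_torque': array([  0.0007, -44.0045, -17.6593,   0.0636,   0.0581,  -0.0001]), 'position': array([0.1421, 0.608 , 0.2913]), 'tool_rot': array([ 0.1146,  0.9934, -0.001 , -0.0003]), 'ft_force': array([ 1.3958, -0.1489, -0.3635]), 'moment': array([ 0.0017, -0.0341,  0.0364]), 'grip_force': 0.0, 'grip_width': 0.08700423860101274}
scene {'intrinsics': array([[455.1755,   0.    , 255.3499],
       [  0.    , 455.1755, 187.2846],
       [  0.    ,   0.    ,   1.    ]]), 'pose': array([[ 0.4758, -0.6232,  0.6207, -0.1447],
       [-0.8794, -0.3242,  0.3486, -0.3754],
       [-0.016 , -0.7117, -0.7023,  0.8694],
       [ 0.    ,  0.    ,  0.    ,  1.    ]])}
top {'intrinsics': array([[348.075 ,   0.    , 252.6892],
       [  0.    , 348.075 , 185.9966],
       [  0.    ,   0.    ,   1.    ]]), 'pose': array([[-0.0048, -0.9939,  0.1106,  0.4323],
       [-1.    ,  0.0047, -0.0015, -0.0254],
       [ 0.001 , -0.1106, -0.9939,  0.9567],
       [ 0.    ,  0.    ,  0.    ,  1.    ]])}
```

View pics/scene0.png

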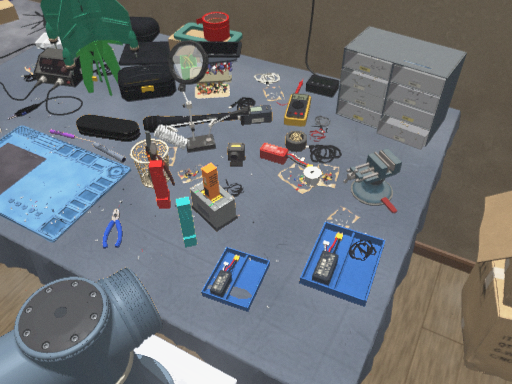

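View pics/top0.png

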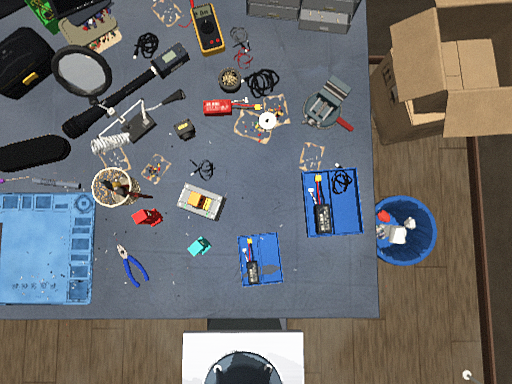

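The scene view shows the orange neck at (211,180) in the dock at (213,205). The red look-alike is at (160,185), the turquoise one at (186,220), the small tray at (236,278) and the large tray at (343,262). In the top view the dock is at (201,202), and the trays are at (262,259) and (333,203).

```bash
cat > h.py <<'E'
import cv2,numpy as np
from rig import robot,cams
from scipy.spatial.transform import Rotation as R
np.set_printoptions(precision=4,suppress=True)
def ray(n,uv,info=None):
    i=info or cams.camera_info(n);K=i["intrinsics"];P=i["pose"]
    x=(uv[0]-K[0,2])/K[0,0];y=(uv[1]-K[1,2])/K[1,1]
    if n=="wrist":
        r=np.hypot(x,y);s=np.sin(r)/max(r,1e-9);d=np.array([x*s,y*s,np.cos(r)])
    else:d=np.array([x,y,1.])
    return P[:3,3],P[:3,:3]@d
def onz(n,uv,z,info=None):
    p,d=ray(n,uv,info);return p+d*(z-p[2])/d[2]
def rect(n,mask,z,info=None,minA=30):
    out=[]
    for c in cv2.findContours(mask,cv2.RETR_EXTERNAL,cv2.CHAIN_APPROX_NONE)[0]:
        if cv2.contourArea(c)<minA:continue
        w=np.array([onz(n,q,z,info)[:2] for q in c[:,0].astype(float)],np.float32)
        (cx,cy),(a,b),t=cv2.minAreaRect(w*1000);out.append((c[:,0].mean(0).round(),round(cx),round(cy),round(a),round(b),round(t,1)))
    return out
E
python3 - <<'E'
from h import *
for n in["top","scene"]:
    im=cv2.imread(f"pics/{n}0.png");h=cv2.cvtColor(im,cv2.COLOR_BGR2HSV)
    print(n)
    blue=cv2.inRange(h,(105,150,70),(120,255,255));blue=cv2.morphologyEx(blue,cv2.MORPH_CLOSE,np.ones((5,5)))
    for r in rect(n,blue,.026,minA=800):print(" blue",r)
    org=cv2.inRange(h,(9,170,120),(22,255,255))
    for r in rect(n,org,.156):print(" org",r)
    tq=cv2.inRange(h,(80,130,80),(92,255,255))
    for r in rect(n,tq,.15,minA=60):print(" tq",r)
im=cv2.imread("pics/top0.png")[150:300,120:300];a=cv2.resize(im,None,fx=4,fy=4,interpolation=cv2.INTER_CUBIC);cv2.imwrite("pics/c1.png",a)
E
```

```text
top
 blue (array([260., 259.]), 343, -44, 129, 108, 6.2)
 blue (array([403., 230.]), 417, -433, 179, 160, 0.0)
 blue (array([332., 202.]), 493, -239, 178, 148, 4.3)
 tq (array([200., 248.]), 382, 97, 32, 42, 44.7)
scene
 blue (array([236., 277.]), 337, -51, 131, 109, 6.2)
 blue (array([343., 259.]), 487, -244, 189, 147, 4.4)
 org (array([210., 181.]), 456, 81, 115, 32, 36.4)
 tq (array([186., 221.]), 338, 63, 137, 28, 43.7)
 tq (array([82., 26.]), 967, 932, 530, 289, 51.3)
```

View pics/c1.png

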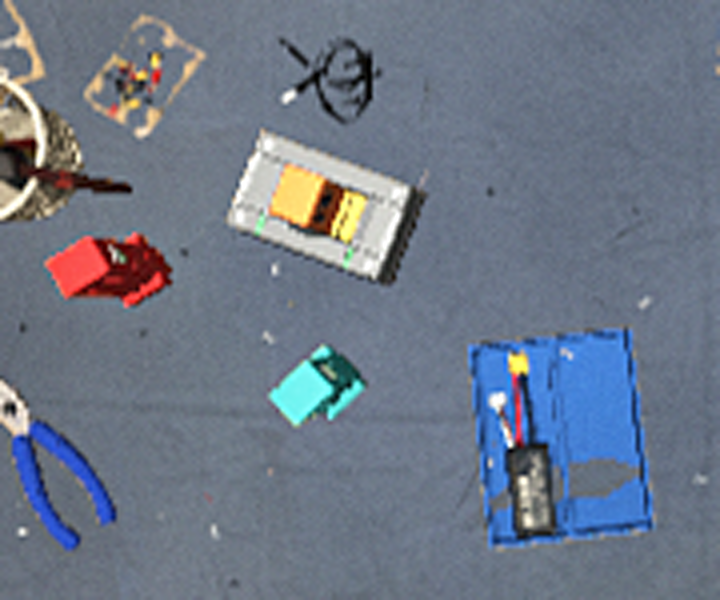

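The crop shows the dock's top face with corners near crop (262,131), (420,188), (383,282) and (229,222), and the orange top at about (300,196). The large tray (about 150 x 180) is the right one, and its empty bay is on the world -y side.

Run:
```python
from h import *
c=np.array([(262,131),(420,188),(383,282),(229,222)])/4+[120,150]
w=np.array([onz("top",q,.071)[:2] for q in c]);print("dock",w*1000,w.mean(0),[np.linalg.norm(w[i]-w[(i+1)%4]) for i in range(4)])
d=w[1]-w[0]+w[2]-w[3];print("long axis deg",np.degrees(np.arctan2(d[1],d[0])))
t=np.array([(287,167),(327,178),(312,226),(272,214)])/4+[120,150]
w=np.array([onz("top",q,.156)[:2] for q in t]);print("top",w*1000,w.mean(0))
# scene view cross check of neck top and dock-window
h=cv2.cvtColor(cv2.imread("pics/scene0.png"),cv2.COLOR_BGR2HSV)
m=cv2.inRange(h,(9,170,120),(22,255,255))[155:205,195:230];ys,xs=np.nonzero(m);ys+=155;xs+=195
k=ys<=ys.min()+7;print(xs.min(),xs.max(),ys.min(),ys.max(),onz("scene",(xs[k].mean(),ys[k].mean()),.156))
o=robot.get_obs();M=R.from_quat(o["tool_rot"]).as_matrix();print(M)
```

```text
dock [[539.9764 145.3086]
 [502.8811  43.9561]
 [443.329   67.1406]
 [481.7794 165.3301]] [0.492  0.1054] [np.float64(0.10792770576935361), np.float64(0.06390592215872754), np.float64(0.10544957447403025), np.float64(0.0615447485387889)]
long axis deg -110.73643982621395
top [[508.6295 114.1429]
 [502.1449  90.975 ]
 [474.4992  99.2818]
 [481.5113 122.3772]] [0.4917 0.1067]
202 218 164 199 [0.4906 0.1047 0.156 ]
[[-0.9737  0.2277 -0.0007]
 [ 0.2277  0.9737 -0.0018]
 [ 0.0003 -0.0019 -1.    ]]
```

```bash
Z='[0,0,0,0,0,0.17,0]'; python3 -m crank '[[0,0,0,0,0,0.17,0],[0,0,0,0,0,0.17,0],[0,0,0,0,0,0.17,0],[0,0,0,0,0,0.17,0],[0,0,0,0,0,0.17,0]]' 20; python3 -m crank '[[0,0,0,0,0,0.17,0],[0,0,0,0,0,0.17,0],[0,0,0,0,0,0.17,0],[0,0,0,0,0,0.17,0],[0,0,0,0,0,0.17,0]]'
python3 -m crank '[[-3.15,4.6,0,0,0,0,0],[-3.15,4.6,0,0,0,0,0],[-3.15,4.6,0,0,0,0,0],[-3.15,4.6,0,0,0,0,0],[-3.15,4.6,0,0,0,0,0]]'
```

```text
time: 0.72
position: [0.1422, 0.6082, 0.2917]
tool_rot: [0.516, 0.856, -0.001, 0.0]
ft_force: [1.2, 0.8, 0.0]
grip_width: 0.0871
grip_force: 0.0
time: 1.35
position: [0.1422, 0.6082, 0.2916]
tool_rot: [0.824, 0.567, -0.001, 0.0]
ft_force: [0.7, 0.4, 0.4]
grip_width: 0.087
grip_force: 0.0
time: 1.98
position: [0.303, 0.3787, 0.2921]
tool_rot: [0.822, 0.57, -0.0, 0.0]
ft_force: [0.6, -0.3, -0.1]
grip_width: 0.087
grip_force: 0.0
```

```bash
python3 -m crank '[[-3.15,4.6,0,0,0,0,0],[-3.15,4.6,0,0,0,0,0],[-3.15,4.6,0,0,0,0,0],[-3.15,4.6,0,0,0,0,0],[-3.15,4.6,0,0,0,0,0]]'
python3 -m crank '[[-3.1,4.5,0,0,0,0,0],[0,0,0,0,0,0,0]]'
python3 - <<'E'
from h import *
i=cams.camera_info("wrist");im=cams.camera("wrist");cv2.imwrite("pics/w1.png",im[...,::-1]);print(i,robot.get_obs()["position"],robot.get_obs()["q"])
print(R.from_quat(robot.get_obs()["tool_rot"]).as_matrix())
h=cv2.cvtColor(im[...,::-1].copy(),cv2.COLOR_BGR2HSV)
org=cv2.inRange(h,(9,170,120),(22,255,255))
for r in rect("wrist",org,.156,i):print(" org",r)
E
```

```text
time: 2.6
position: [0.463, 0.1503, 0.2921]
tool_rot: [0.822, 0.569, -0.0, -0.0]
ft_force: [0.5, 0.2, -0.6]
grip_width: 0.0875
grip_force: 0.0
time: 2.85
position: [0.4961, 0.1041, 0.2921]
tool_rot: [0.824, 0.567, 0.001, 0.001]
ft_force: [0.1, 1.0, 0.1]
grip_width: 0.087
grip_force: 0.0
{'intrinsics': array([[297.3186,   0.    , 256.3434],
       [  0.    , 297.3186, 193.5791],
       [  0.    ,   0.    ,   1.    ]]), 'pose': array([[ 0.9346, -0.3443, -0.0897,  0.5212],
       [-0.3558, -0.9035, -0.2389,  0.1692],
       [ 0.0012,  0.2552, -0.9669,  0.3846],
       [ 0.    ,  0.    ,  0.    ,  1.    ]])} [0.4942 0.1057 0.2918] [-0.0108  0.3682  1.7282  0.0003  1.0461  0.3517]
[[ 0.3548  0.935  -0.0009]
 [ 0.935  -0.3548  0.0002]
 [-0.0001 -0.0009 -1.    ]]
 org (array([252., 192.]), 498, 116, 39, 29, 69.2)
 org (array([505.,  86.]), 768, 127, 50, 25, 69.2)
```

View pics/w1.png

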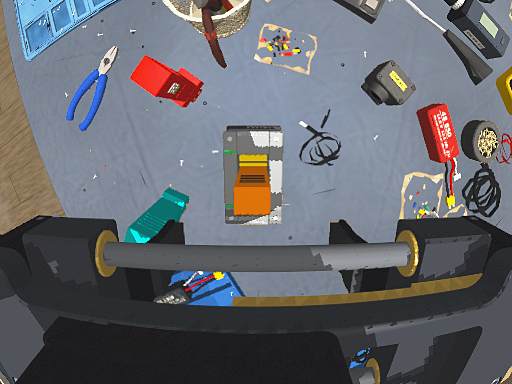

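The wrist view shows the orange top face spanning about (234,190)-(271,214), the far-side yellow clip at (253,160), and the turquoise look-alike at (158,215), left of the fingers.

Run:
```python
from h import *
i=cams.camera_info("wrist")
for q in [(234,190),(271,190),(271,214.5),(234,214.5),(252.5,202.3)]:print(q,onz("wrist",q,.156,i))
for q in [(224,128),(282,128),(283,223),(224,223)]:print(q,onz("wrist",q,.071,i))
im=cv2.imread("pics/w1.png");h=cv2.cvtColor(im,cv2.COLOR_BGR2HSV);print(h[188:220,245,:].tolist())
```

```text
(234, 190) [0.4822 0.1235 0.156 ]
(271, 190) [0.5096 0.1132 0.156 ]
(271, 214.5) [0.5026 0.0939 0.156 ]
(234, 214.5) [0.4745 0.1045 0.156 ]
(252.5, 202.3) [0.4923 0.1089 0.156 ]
(224, 128) [0.4831 0.1722 0.071 ]
(282, 128) [0.54   0.1506 0.071 ]
(283, 223) [0.5056 0.0509 0.071 ]
(224, 223) [0.4434 0.0744 0.071 ]
[[15, 244, 224], [15, 244, 225], [15, 244, 224], [15, 244, 224], [15, 244, 224], [15, 244, 223], [15, 244, 224], [15, 244, 223], [15, 244, 225], [15, 244, 224], [15, 244, 223], [15, 244, 223], [15, 244, 224], [15, 244, 222], [15, 244, 223], [15, 243, 221], [15, 244, 222], [15, 244, 222], [15, 244, 223], [15, 244, 222], [15, 244, 222], [15, 244, 222], [15, 244, 222], [15, 244, 222], [15, 244, 226], [15, 246, 236], [14, 255, 175], [106, 77, 73], [86, 22, 83], [40, 7, 117], [53, 9, 115], [20, 7, 116]]
```

```bash
python3 -m crank '[[0,-0.2,4,0,0,0,0],[0,0,4,0,0,0,0],[0,0,3,0,0,0,0],[0,0,0.5,0,0,0,0],[0,0,0,0,0,0,0.9]]' 30; python3 -m crank '[[0,0,0,0,0,0,0.9],[0,0,0,0,0,0,0.9],[0,0,0,0,0,0,0.9],[0,0,0,0,0,0,0.9],[0,0,0,0,0,0,0.9]]'
```

```text
time: 3.52
position: [0.4914, 0.1087, 0.1776]
tool_rot: [0.822, 0.57, -0.0, -0.0]
ft_force: [0.5, 0.8, -0.7]
grip_width: 0.0824
grip_force: 0.0
time: 4.15
position: [0.4917, 0.1078, 0.1773]
tool_rot: [0.822, 0.569, 0.0, 0.0]
ft_force: [0.3, 0.9, 0.4]
grip_width: 0.0349
grip_force: 0.0
```

```bash
python3 -m crank '[[0,0,0,0,0,0,0.9],[0,0,0,0,0,0,0.9],[0,0,0,0,0,0,0.9]]'; python3 -m crank '[[0.7,0,0,0,-0.04,0,0.9],[0.7,0,0,0,-0.04,0,0.9],[0,0,0,0,0,0,0.9]]'
```

```text
time: 4.53
position: [0.492, 0.1078, 0.1772]
tool_rot: [0.822, 0.57, 0.0, 0.0]
ft_force: [0.5, 0.2, -0.8]
grip_width: 0.0299
grip_force: 30.0
time: 4.9
position: [0.4965, 0.1196, 0.1774]
tool_rot: [0.82, 0.57, -0.035, 0.024]
ft_force: [-0.7, -7.3, 3.9]
grip_width: 0.0302
grip_force: 30.0
```

```bash
python3 -m crank '[[0.7,0,0,0,-0.04,0,0.9],[0.7,0,0,0,-0.04,0,0.9],[0,0,0,0,0,0,0.9]]';python3 -m crank '[[0.35,0,0,0,-0.02,0,0.9],[0.2,0,0,0,-0.01,0,0.9],[0,0,0,0,0,0,0.9]]'
```

```text
time: 5.28
position: [0.5013, 0.1324, 0.1766]
tool_rot: [0.818, 0.569, -0.068, 0.047]
ft_force: [-1.7, -8.3, 6.8]
grip_width: 0.0299
grip_force: 30.0
time: 5.65
position: [0.503, 0.1369, 0.1759]
tool_rot: [0.818, 0.568, -0.08, 0.056]
ft_force: [-1.7, -7.9, 7.4]
grip_width: 0.0297
grip_force: 30.0
```

```bash
python3 -m crank '[[0.3,0,0,0,-0.015,0,0.9],[0,0,0,0,0,0,0.9]]';python3 -m crank '[[0.3,0,0,0,-0.015,0,0.9],[0,0,0,0,0,0,0.9]]'
```

```text
time: 5.9
position: [0.504, 0.1394, 0.1755]
tool_rot: [0.817, 0.567, -0.087, 0.06]
ft_force: [-1.0, -9.1, 10.3]
grip_width: 0.0301
grip_force: 30.0
time: 6.15
position: [0.5049, 0.1419, 0.1751]
tool_rot: [0.816, 0.567, -0.093, 0.065]
ft_force: [-1.3, -8.5, 9.5]
grip_width: 0.0299
grip_force: 30.0
```

Run:
```python
from h import *
a=cams.camera("wrist")[90:270,150:350];b=cams.camera("scene")[140:240,150:260]
a=cv2.resize(a,(400,360));b=cv2.resize(b,(396,360),interpolation=cv2.INTER_CUBIC)
cv2.imwrite("pics/l1.png",np.hstack([a,b])[...,::-1])
```

```text
(no output)
```

View pics/l1.png

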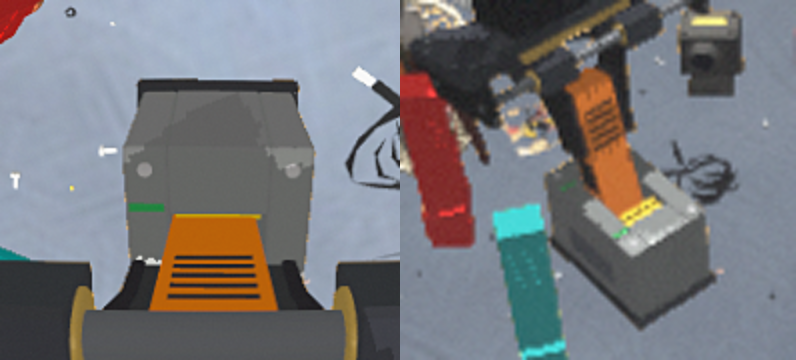

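The pack leans clearly away from the base, with only a thin yellow strip of the +y clip showing at (217,215). The gripper is clear of the red and turquoise look-alikes.

```bash
python3 -m crank '[[0.3,0,0,0,-0.015,0,0.9],[0,0,0,0,0,0,0.9]]';python3 -m crank '[[0.3,0,0,0,-0.015,0,0.9],[0,0,0,0,0,0,0.9]]'
```

```text
time: 6.5
position: [0.5057, 0.1438, 0.1747]
tool_rot: [0.815, 0.566, -0.1, 0.069]
ft_force: [-2.9, -12.4, 11.7]
grip_width: 0.03
grip_force: 30.0
time: 6.75
position: [0.5063, 0.1455, 0.1742]
tool_rot: [0.814, 0.566, -0.108, 0.074]
ft_force: [-3.4, -16.6, 12.6]
grip_width: 0.0294
grip_force: 30.0
```

```bash
python3 -m crank '[[0.3,0,0,0,0,0,0.9],[0,0,0,0,0,0,0.9]]';python3 -m crank '[[-1.4,0,0.06,0,0.08,0,0.9],[-1.4,0,0.1,0,0.08,0,0.9],[-1.4,0,0.1,0,0.08,0,0.9],[-0.6,0,0,0,0.01,0,0.9],[0,0,0,0,0,0,0.9]]'
```

```text
time: 7.0
position: [0.5067, 0.1462, 0.174]
tool_rot: [0.814, 0.566, -0.11, 0.075]
ft_force: [-4.3, -21.6, 15.8]
grip_width: 0.0293
grip_force: 30.0
time: 7.62
position: [0.4926, 0.1089, 0.1768]
tool_rot: [0.823, 0.568, 0.002, -0.0]
ft_force: [0.8, 3.5, 6.7]
grip_width: 0.03
grip_force: 30.0
```

Now the other side.

```bash
python3 -m crank '[[-0.7,0,0,0,0.04,0,0.9],[-0.7,0,0,0,0.04,0,0.9],[-0.7,0,0,0,0.04,0,0.9],[-0.7,0,0,0,0.04,0,0.9],[0,0,0,0,0,0,0.9]]';python3 -m crank '[[-0.6,0,0,0,0.03,0,0.9],[-0.5,0,0,0,0.03,0,0.9],[0,0,0,0,0,0,0.9]]'
```

```text
time: 8.25
position: [0.4837, 0.0844, 0.1759]
tool_rot: [0.82, 0.566, 0.069, -0.047]
ft_force: [2.9, 10.9, 10.5]
grip_width: 0.0296
grip_force: 30.0
time: 8.62
position: [0.48, 0.0745, 0.1744]
tool_rot: [0.818, 0.564, 0.093, -0.064]
ft_force: [3.5, 11.6, 11.9]
grip_width: 0.0299
grip_force: 30.0
```

```bash
python3 -m crank '[[-0.4,0,0,0,0.02,0,0.9],[0,0,0,0,0,0,0.9]]';python3 -m crank '[[-0.4,0,0,0,0.01,0,0.9],[0,0,0,0,0,0,0.9]]';python3 -m crank '[[-0.3,0,0,0,0,0,0.9],[0,0,0,0,0,0,0.9]]'
```

```text
time: 8.88
position: [0.479, 0.0718, 0.1738]
tool_rot: [0.817, 0.564, 0.102, -0.07]
ft_force: [5.9, 17.7, 13.7]
grip_width: 0.03
grip_force: 30.0
time: 9.12
position: [0.4783, 0.0698, 0.1734]
tool_rot: [0.816, 0.563, 0.107, -0.074]
ft_force: [9.4, 26.0, 13.9]
grip_width: 0.0303
grip_force: 30.0
time: 9.38
position: [0.478, 0.0689, 0.1732]
tool_rot: [0.817, 0.562, 0.109, -0.076]
ft_force: [12.8, 34.8, 15.7]
grip_width: 0.0303
grip_force: 30.0
```

```bash
python3 -m crank '[[1.4,0,0.06,0,-0.08,0,0.9],[1.4,0,0.1,0,-0.08,0,0.9],[1.4,0,0.1,0,-0.08,0,0.9],[0.7,0,0,0,-0.01,0,0.9],[0,0,0,0,0,0,0.9]]'
python3 - <<'E'
from h import *
o=robot.get_obs();print(o["position"],R.from_quat(o["tool_rot"]).as_matrix(),o["ft_force"])
a=cams.camera("wrist")[90:270,150:350];b=cams.camera("scene")[140:240,150:260]
a=cv2.resize(a,(400,360));b=cv2.resize(b,(396,360),interpolation=cv2.INTER_CUBIC)
cv2.imwrite("pics/l2.png",np.hstack([a,b])[...,::-1])
E
```

```text
time: 10.0
position: [0.4926, 0.1084, 0.1761]
tool_rot: [0.821, 0.571, 0.0, 0.001]
ft_force: [-0.7, -0.9, 14.4]
grip_width: 0.0301
grip_force: 30.0
[0.4926 0.1084 0.1761] [[ 0.3482  0.9374  0.0022]
 [ 0.9374 -0.3482 -0.0021]
 [-0.0012  0.0027 -1.    ]] [-0.6549 -0.8713 14.3946]
```

View pics/l2.png

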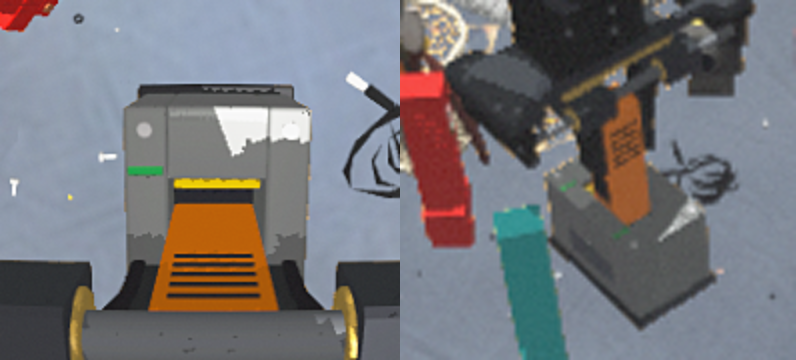

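The far clip at (217,184) now stands clear of the neck with a dark gap. The near clip, seen in the right half, is also off it, so I'm lifting gently.

```bash
python3 -m crank '[[0,0,-0.4,0,0,0,0.9],[0,0,-0.5,0,0,0,0.9],[0,0,0,0,0,0,0.9]]'; python3 -m crank '[[0,0,-0.7,0,0,0,0.9],[0,0,-0.7,0,0,0,0.9],[0,0,0,0,0,0,0.9]]'; python3 -m crank '[[0,0,-1.2,0,0,0,0.9],[0,0,-1.2,0,0,0,0.9],[0,0,0,0,0,0,0.9]]'
```

```text
time: 10.48
position: [0.492, 0.1075, 0.1836]
tool_rot: [0.822, 0.569, 0.0, 0.0]
ft_force: [1.0, -1.4, -0.7]
grip_width: 0.0295
grip_force: 30.0
time: 10.85
position: [0.4919, 0.1074, 0.1982]
tool_rot: [0.822, 0.569, 0.001, 0.0]
ft_force: [2.7, -0.8, -0.0]
grip_width: 0.03
grip_force: 30.0
time: 11.22
position: [0.4918, 0.1076, 0.2228]
tool_rot: [0.822, 0.57, 0.001, 0.0]
ft_force: [2.9, -1.7, -1.9]
grip_width: 0.0297
grip_force: 30.0
```

```bash
python3 -m crank '[[0,0,-2.5,0,0,0,0.9],[0,0,-3,0,0,0,0.9],[0,0,-2.5,0,0,0,0.9],[0,0,0,0,0,0,0.9]]'; python3 -m crank '[[-2,0.75,0,0,0,0,0.9],[-4,1.5,0,0,0,0,0.9],[-4.5,1.7,0,0,0,0,0.9],[-4.5,1.7,0,0,0,0,0.9],[-4.5,1.7,0,0,0,0,0.9]]';python3 -m crank '[[-4.5,1.7,0,0,0,0,0.9],[-4.5,1.7,0,0,0,0,0.9],[-4,1.5,0,0,0,0,0.9],[-2.5,0.95,0,0,0,0,0.9],[0,0,0,0,0,0,0.9]]'
python3 - <<'E'
from h import *
a=cams.camera("wrist");b=cams.camera("scene")[180:330,260:430];t=cams.camera("top")[140:260,270:400]
a=cv2.resize(a,(400,300));b=cv2.resize(b,(396,300),interpolation=cv2.INTER_CUBIC)
cv2.imwrite("pics/l3.png",np.hstack([a,b])[...,::-1])
E
```

```text
time: 11.72
position: [0.4906, 0.1079, 0.3023]
tool_rot: [0.822, 0.57, 0.0, -0.0]
ft_force: [-0.6, 0.2, -2.8]
grip_width: 0.0297
grip_force: 30.0
time: 12.35
position: [0.4899, -0.1013, 0.2994]
tool_rot: [0.822, 0.57, -0.001, -0.003]
ft_force: [-0.1, -0.5, -3.5]
grip_width: 0.0297
grip_force: 30.0
time: 12.98
position: [0.4909, -0.2675, 0.2992]
tool_rot: [0.823, 0.568, -0.001, -0.002]
ft_force: [-0.2, 0.5, -2.6]
grip_width: 0.0295
grip_force: 30.0
```

View pics/l3.png

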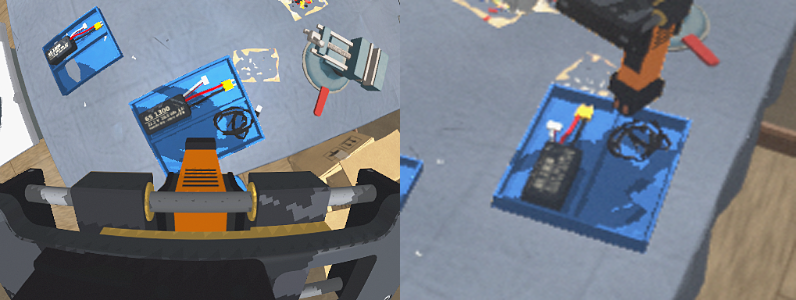

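The pack hangs upright over the tray. The black cable lies in the empty bay's far half (right half, about (638,140)), so I'll set the pack down nearer the robot.

Run:
```python
from h import *
im=cv2.imread("pics/top0.png")[160:245,295:370];
g=im.max(2)[:, :];blk=((g<70)*255).astype(np.uint8)
n,l,s,c=cv2.connectedComponentsWithStats(blk)
for k in range(1,n):
    if s[k,4]>15:
        x,y,w,h=s[k,:4];print(x+295,y+160,w,h,s[k,4],onz("top",(x+295,y+160),.008)[:2],onz("top",(x+w+295,y+h+160),.008)[:2])
i=cams.camera_info("top");K=i["intrinsics"];P=i["pose"]
u=np.array([.997,.075]);v=np.array([-.075,.997])
for d in (0,-.03):
    p=np.array([.490,-.241])+v*-.036+u*d;print(d,p)
    pc=P[:3,:3].T@(np.r_[p,.005]-P[:3,3]);q=K@pc;print(q/q[2])
```

```text
351 169 11 63 123 [ 0.5837 -0.2983] [ 0.4113 -0.3218]
332 170 20 24 163 [ 0.5811 -0.2458] [ 0.5145 -0.2985]
314 182 18 52 219 [ 0.548  -0.1954] [ 0.4063 -0.2405]
302 187 3 21 25 [ 0.5344 -0.1621] [ 0.4768 -0.1691]
304 209 3 20 22 [ 0.4741 -0.1663] [ 0.42   -0.1733]
0 [ 0.4927 -0.2769]
[344.0727 202.0596   1.    ]
-0.03 [ 0.4628 -0.2791]
[345.2685 213.0072   1.    ]
```

```bash
python3 -m crank '[[-2.05,-2.2,2,0,0,0,0.9],[0,0,4,0,0,0,0.9],[0,0,3.5,0,0,0,0.9],[0,0,1.5,0,0,0,0.9],[0,0,0,0,0,0,0.9]]'; python3 -m crank '[[0,0,0.5,0,0,0,0.9],[0,0,0,0,0,0,0.9]]'; python3 -m crank '[[0,0,0.3,0,0,0,0.9],[0,0,0,0,0,0,0.9]]'
```

```text
time: 13.75
position: [0.4641, -0.2769, 0.1907]
tool_rot: [0.822, 0.57, -0.0, -0.001]
ft_force: [-0.8, -0.3, -2.8]
grip_width: 0.0297
grip_force: 30.0
time: 14.0
position: [0.4648, -0.2782, 0.1872]
tool_rot: [0.822, 0.57, 0.0, 0.001]
ft_force: [0.4, 0.3, -3.3]
grip_width: 0.0298
grip_force: 30.0
time: 14.25
position: [0.4643, -0.2781, 0.1836]
tool_rot: [0.822, 0.569, 0.0, 0.0]
ft_force: [-0.6, 0.5, -1.7]
grip_width: 0.03
grip_force: 30.0
```

```bash
python3 -m crank '[[0,0,0.3,0,0,0,0.9],[0,0,0,0,0,0,0.9]]'; python3 -m crank '[[0,0,0.2,0,0,0,0.9],[0,0,0,0,0,0,0.9]]'; python3 -m crank '[[0,0,0.15,0,0,0,0.9],[0,0,0,0,0,0,0.9]]'
```

```text
time: 14.5
position: [0.4642, -0.278, 0.1802]
tool_rot: [0.822, 0.569, -0.0, -0.0]
ft_force: [0.2, -0.3, -2.2]
grip_width: 0.0301
grip_force: 30.0
time: 14.75
position: [0.4642, -0.278, 0.1782]
tool_rot: [0.822, 0.569, -0.0, -0.0]
ft_force: [0.0, -0.5, -1.9]
grip_width: 0.0297
grip_force: 30.0
time: 15.0
position: [0.4643, -0.278, 0.1768]
tool_rot: [0.822, 0.569, -0.0, -0.0]
ft_force: [1.4, 0.0, -3.3]
grip_width: 0.0298
grip_force: 30.0
```

```bash
python3 -m crank '[[0,0,0.15,0,0,0,0.9],[0,0,0,0,0,0,0.9]]'; python3 -m crank '[[0,0,0.1,0,0,0,0.9],[0,0,0,0,0,0,0.9]]'
python3 - <<'E'
from h import *
a=cams.camera("wrist");b=cams.camera("scene")[180:330,260:430]
a=cv2.resize(a[150:342,128:384],(400,300));b=cv2.resize(b,(396,300),interpolation=cv2.INTER_CUBIC)
cv2.imwrite("pics/l4.png",np.hstack([a,b])[...,::-1])
E
```

```text
time: 15.25
position: [0.4643, -0.278, 0.1753]
tool_rot: [0.822, 0.57, -0.0, -0.0]
ft_force: [-0.1, 0.8, -2.7]
grip_width: 0.0298
grip_force: 30.0
time: 15.5
position: [0.4644, -0.2781, 0.1752]
tool_rot: [0.822, 0.57, -0.0, 0.0]
ft_force: [-1.3, 0.9, 5.1]
grip_width: 0.0301
grip_force: 30.0
```

View pics/l4.png

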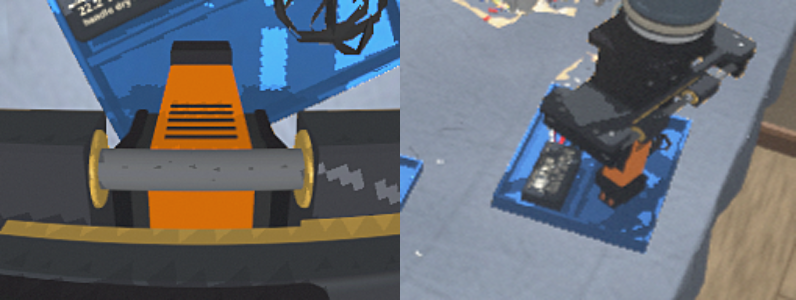

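The pack stands on the bay floor between battery and wall: contact is 5 N at the expected height, and the cable is clear. I'm easing the grip first, then opening.

```bash
python3 -m crank '[[0,0,0.05,0,0,0,0.9],[0,0,0,0,0,0,0.9]]' 4; python3 -m crank '[[0,0,0,0,0,0,0.6],[0,0,0,0,0,0,0.5],[0,0,0,0,0,0,0.3],[0,0,0,0,0,0,0],[0,0,0,0,0,0,0]]'; python3 -m crank '[[0,0,0,0,0,0,0],[0,0,0,0,0,0,0],[0,0,-1,0,0,0,0],[0,0,-2,0,0,0,0],[0,0,-3,0,0,0,0]]'; python3 -m crank '[[0,0,-4,0,0,0,0],[0,0,-4,0,0,0,0],[0,0,0,0,0,0,0]]'; python3 -m crank '[[3,-3,0,0,0,0,0],[3,-4,0,0,0,0,0],[3,-4,0,0,0,0,0],[3,-4,0,0,0,0,0],[0,0,0,0,0,0,0]]'
python3 - <<'E'
from h import *
t=cams.camera("top")[140:260,170:370];b=cams.camera("scene")[120:330,150:410]
t=cv2.resize(t,(400,240));b=cv2.resize(b,(396,320),interpolation=cv2.INTER_CUBIC);t=np.vstack([t,np.zeros((80,400,3),np.uint8)])
cv2.imwrite("pics/l5.png",np.hstack([t,b])[...,::-1])
E
```

```text
time: 15.85
position: [0.4644, -0.2782, 0.1747]
tool_rot: [0.822, 0.57, -0.0, 0.0]
ft_force: [-0.8, 0.9, 5.5]
grip_width: 0.0299
grip_force: 4.0
time: 16.48
position: [0.4644, -0.2781, 0.1739]
tool_rot: [0.822, 0.57, -0.0, -0.0]
ft_force: [0.4, 0.3, 0.5]
grip_width: 0.0657
grip_force: 0.0
time: 17.1
position: [0.464, -0.2778, 0.2345]
tool_rot: [0.822, 0.569, -0.0, -0.001]
ft_force: [-0.4, 0.6, -0.2]
grip_width: 0.0869
grip_force: 0.0
time: 17.48
position: [0.4657, -0.2792, 0.3181]
tool_rot: [0.822, 0.57, 0.001, 0.004]
ft_force: [0.2, 0.7, -0.7]
grip_width: 0.0869
grip_force: 0.0
time: 18.1
position: [0.3626, -0.1095, 0.313]
tool_rot: [0.821, 0.571, -0.001, -0.003]
ft_force: [-0.2, -0.6, 0.6]
grip_width: 0.0871
grip_force: 0.0
```

View pics/l5.png

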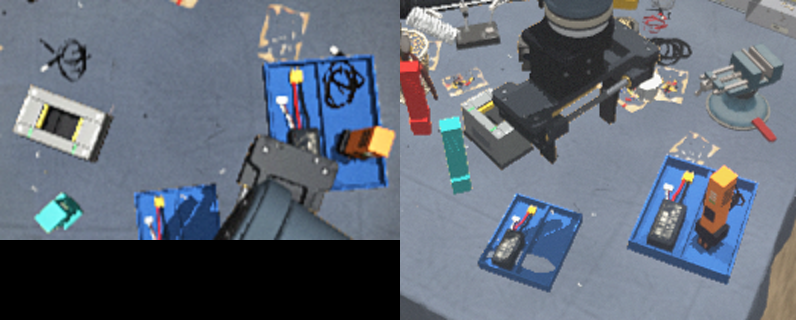

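The dock at (62,122) is empty with both clips well back. The orange pack stands upright in the large tray's empty bay at (716,210), with the robot clear of it. Handing in.

```bash
python3 -m crank '[[0,0,0,0,0,0,0],[0,0,0,0,0,0,0]]'; python3 -c "
from rig import ticket
print(ticket.hand_in())"
```

```text
time: 18.45
position: [0.3668, -0.114, 0.3139]
tool_rot: [0.822, 0.569, 0.0, 0.0]
ft_force: [0.2, -0.6, 0.2]
grip_width: 0.0873
grip_force: 0.0
the job is handed in; nothing more can be done
None
```

I rocked the pack fully to both sides, lifted it straight out of the dock and stood it upright in the large blue tray's empty bay; the job was handed in at about 18.5 s with the gripper clear, and no verdict came back.

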